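Click the banding wheel round to the pointer

TASK

The pouring dish on the click-stop banding wheel has to face the steel pointer for its next stamp. With a fingertip on the lugs at the wheel's edge, push the wheel clockwise (seen from above), click by click, until the dish's spout points straight at the pointer, stopping in that click without ever going past it. Be gentle with the wheel, do not touch the soft dish, pick nothing up, and leave the other things on the table where they stand.

Things in the scene. Friction and masses are not known exactly. Their poses are not given: they have to be found in the camera images.
- stand: fixed stand of the banding wheel: dark steel foot 176 mm across and drum 144 mm across and 54 mm high. Origin on the table under the wheel's vertical axis, z up. Its own +x axis points from the wheel's axis to the pointer. The pointer's post (10 x 18 mm, 106 mm tall) stands 142 to 152 mm from the axis
- pointer_tip (a point): inner end of the steel pointer, 115 mm from the wheel's axis, 96 mm above the table, above the height of the lugs
- wheel_centre (a point): centre of the turntable, on its vertical axis, 66 mm above the table
- index (a joint): turn of wheel and dish, rad: 0 when the spout points at the pointer, negative before, growing clockwise seen from above. 12 clicks a turn, 0.5236 each; starts two to four clicks short. A lug takes about 1.5 N to push at first, rising to 4 N half-way to the next click; past half-way the wheel snaps on by itself into that click and stays
- turntable: dark steel disc 170 mm across, top face 72 mm above the table; origin on the axis, 60 mm up. Twelve aluminium lugs stick out from its edge to 115 mm from the axis, 30 degrees apart, each 8 mm wide, 59 to 73 mm above the table; gaps open from above and down to the foot. In every click the spout and the pointer each lie midway between two lugs
- dish: low pouring dish of raw grey-beige clay stuck on the middle of the turntable, turning with it: 100 mm across, 40 mm high, top rim 112 mm above the table, a spout on its own +x side reaching 75 mm from the axis, a small loop handle opposite reaching 77 mm. Origin at the centre of its underside
- spout_tip (a point): tip of the dish's spout, 74 mm from the wheel's axis, 108 mm above the table
- glaze_jar: closed glaze jar, 48 mm across, 65 mm tall, standing close to the wheel, at about 70 degrees to one side of the pointer; a bystander, origin at the centre of its underside
- stamp: turned wooden hand stamp, 36 mm across, 60 mm tall, standing close to the wheel, at about 70 degrees to one side of the pointer; a bystander, origin at the centre of its underside
- mug: unglazed fired mug, 76 mm across, 85 mm tall; a bystander, origin at the centre of its underside
- jug: raw clay jug without handle, 100 mm across, 145 mm tall; a bystander, origin at the centre of its underside
- rib: flat wooden rib, 100 x 55 x 8 mm, lying down; a bystander, origin at the centre of its underside
- bowl: unglazed fired bowl, 110 mm across, 50 mm tall; a bystander, origin at the centre of its underside
- brush: brush 180 mm long, lying down; a bystander, origin at the centre of its underside

How it is judged:
By the outcome, as a careful person would: the job done as asked, in the order asked, and still so for the second after the job is handed in, with the robot touching nothing.
It also fails if it takes over 64 s, if anything falls off the work surface, if the arm or the gripper's body presses on something with over 40 N, if the wrist force passes 120 N, or if a joint passes its speed limit or range.

ROBOT

A 7-joint arm with a two-finger parallel gripper is mounted at the origin on the work surface. World frame = base frame: x ahead of the robot, y to its left, z up, the work surface at z = 0. Lengths are in m, angles in rad, forces in N, time in s.
With the tool pointing down it reaches from about 0.4 to 0.85 m from the base axis. Payload 4.5 kg.
Tool frame: the origin (TCP) lies at the very end of the fingers, on their centre line; the grasp point (between the pads) lies 19 mm behind it (r.grip_point_offset is the distance from the TCP to the grasp point, in m); y points along the fingers, x is the direction in which the jaws open and shut, and the axes are right-handed (so a half turn about y gives the same grasp; the last joint's range is limited). The gripper opens to 88 mm and grips with 3 to 60 N. Pads are 18 mm wide; open, the fingers measure 123 mm over their backs; the gripper's body (75 mm by 187 mm) begins 45 mm behind the grasp point.
Start: joints at [1.169, 0.689, -0.195, 1.565, 0.157, 0.902, -0.215], TCP at [0.264, -0.567, 0.239] pointing down, gripper open.
Joint ranges: [-3.01, 3.01], [-0.46, 2.08], [-1.47, 1.51], [0.13, 2.56], [-1, 4.14], [0.04, 2.09], [-2.66, 2.66]. Speed limits (rad/s): [2.57, 2.57, 3.14, 3.14, 3.14, 3.14, 3.14].

INTERFACE

Orientations are given as a unit quaternion [x, y, z, w].
In Python, from plant import get_state, snapshot, camera_params, job, r gives the robot as it stands.
- The arm moves only by the tool carry_out, never from a script. Its arguments are lists of equal length, an entry for each row: "offset": the shift along the world's x, y, z in m, a list of three; "twist": the turn about the world's z in degrees. In form: {"offset": [[tx, ty, tz], ...], "twist": [twist, ...]}. A call has 1 to 8 rows; each row shifts and turns the commanded pose from where the row before left it; what a row does not reach is not made up. A row lasts 1/8 s, in which the tool goes at most 62.5 mm and 10.7 degrees, less where a joint would pass 70% of its speed; a pose out of reach is approached as far as the arm can. A call with a gripper value outside its range is refused whole. "grip" is the finger opening in m, from 0 to 0.0881, set as the call begins (left out, the last holds). The fingers move at their own pace and stop on an object; "newtons" is the grip in N (left out, the last holds). Time passes only in rows, so rows that do not move let the fingers close. It gives the time, the measured TCP pose, the force and the opening at its end, in the units of the state.
- get_state(): the state, without advancing time (a new reading comes with each control period).
- snapshot(name): name is "scene" or "top" or "wrist"; returns the picture (480x640x3 uint8, red, green, blue); there is no depth.
- camera_params(name): a dict with "camera_matrix" (3x3 intrinsics, pixels), "eye" and "orientation" of the camera in the world. Camera axes: x right, y up, looking along -z (the intrinsics and any distortion apply to the point x, -y, -z); pixel columns grow to the right and rows downward; lengths in m; the calibration is good to about 2 mm. A picture is of the moment at which its call begins: read the wrist's pose just before it. camera_params takes no time and is no camera call; for the wrist camera it gives the pose at the moment of the call.
- job.finish_job(): hands the job in, once; it reports no verdict.
The state is a dict: "clock": time; "q": joint angles; "qd": joint speeds; "joint_torque": joint torques, N m; "tool_pos": TCP position; "eef_rot": TCP orientation; "contact_force": force on the tool from outside, world axes, zero at the start; "moment": the same for the moment, N m; "opening": opening from 0.0 (shut) to 1.0 (fully open).
Only numpy, scipy, OpenCV 4.12 (cv2) and the standard library are available. Lean on these libraries where they do the work, as an engineer would, in place of code of your own. Each camera call takes 0.05 s, during which the arm holds its last target. There are 200 camera calls.

## Working session

There is one attempt and no reset: what is moved stays moved. The work goes in short steps, Python scripts to look and compute and a tool call to move; the robot and the scene stay as the last step left them, time stands still between calls to the robot, and variables do not carry over. Pictures are saved under pics/ and viewed, about 8 in all and at most 12, crops included, and the job is handed in when it is done.

Besides the shell and the picture viewer there is one more tool, called after "Request:" as name([rows], argument=value, ...), one row to a line, values as JSON. carry_out: Moves the arm, as the interface text tells. Its arguments: {"type":"object","properties":{"offset":{"type":"array"},"twist":{"type":"array"},"grip":{"type":"number"},"newtons":{"type":"number"}},"required":["offset","twist"]}

```bash
mkdir -p pics; python3 - <<'E'
from plant import get_state, snapshot, camera_params
import cv2
s=get_state(); print(s)
for n in("top","scene"):
    print(n,camera_params(n)); cv2.imwrite(f"pics/{n}0.png",snapshot(n)[:,:,::-1])
E
```

```text
{'clock': 0.0, 'q': array([ 1.16878301,  0.68997747, -0.19453434,  1.56634887,  0.15733589,
        0.90250622, -0.21511157]), 'qd': array([-0.00062437,  0.00034811,  0.00099936, -0.00045875,  0.00028215,
        0.00105376,  0.00074901]), 'joint_torque': array([-4.98976551e-04, -5.27569592e+01, -1.26696791e+00, -1.53433764e+01,
       -5.25974901e-02,  6.54484276e-03,  1.62875699e-04]), 'tool_pos': array([ 0.26352946, -0.56602216,  0.23791334]), 'eef_rot': array([-0.59598609,  0.38062579, -0.37947334,  0.59659415]), 'contact_force': array([ 0.3805434 ,  0.06648063, -0.08835894]), 'moment': array([-0.02973622, -0.01453677, -0.04610218]), 'opening': 1.0029668103887448}
top {'camera_matrix': array([[477.31360302,   0.        , 316.56628602],
       [  0.        , 477.31360302, 239.68545709],
       [  0.        ,   0.        ,   1.        ]]), 'eye': array([0.29044615, 0.02258408, 1.39164414]), 'orientation': array([ 0.05978254, -0.07270265, -0.69849607,  0.70939665])}
scene {'camera_matrix': array([[473.75862262,   0.        , 319.84983774],
       [  0.        , 473.75862262, 232.20464141],
       [  0.        ,   0.        ,   1.        ]]), 'eye': array([1.20028377, 0.37593877, 0.93368022]), 'orientation': array([0.18328679, 0.31668425, 0.79851581, 0.4780058 ])}
```

View pics/top0.png

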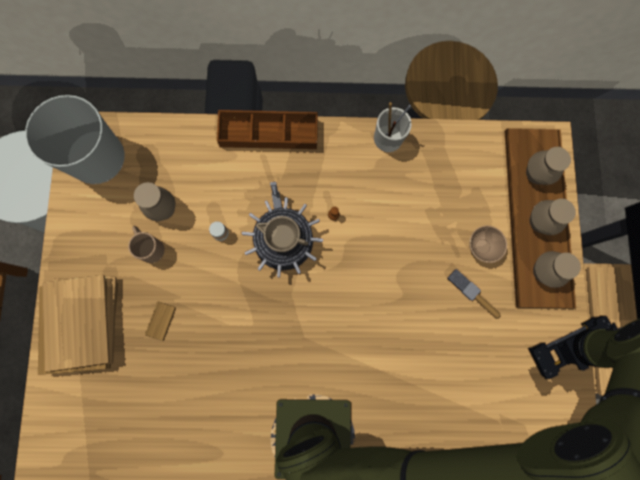

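View pics/scene0.png

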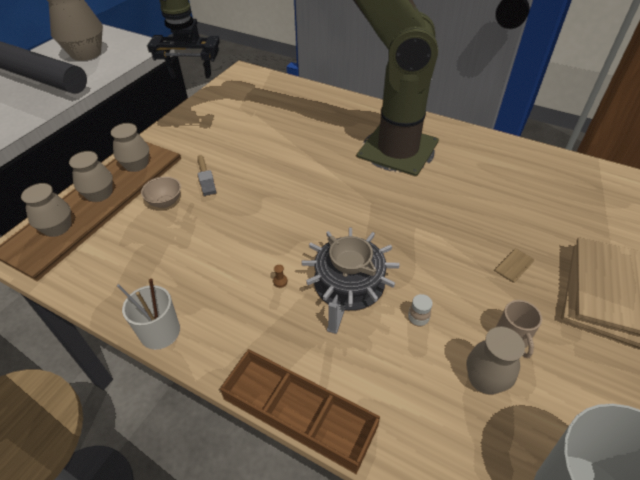

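Top view: the wheel is near (283,238), with the pointer post near (276,190), the jar at (219,231) and the stamp at (334,213). Next I'll zoom in on both views.

```bash
python3 - <<'E'
import cv2,numpy as np
a=cv2.imread("pics/top0.png")[175:295,200:350]; b=cv2.imread("pics/scene0.png")[215:345,265:440]
a=cv2.resize(a,(600,480),interpolation=3)
b=cv2.resize(b,None,fx=4,fy=4,interpolation=3)
cv2.imwrite("pics/a.png",cv2.convertScaleAbs(a,alpha=1.5));cv2.imwrite("pics/b.png",cv2.convertScaleAbs(b,alpha=1.4))
E
```

```text
(no output)
```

View pics/a.png

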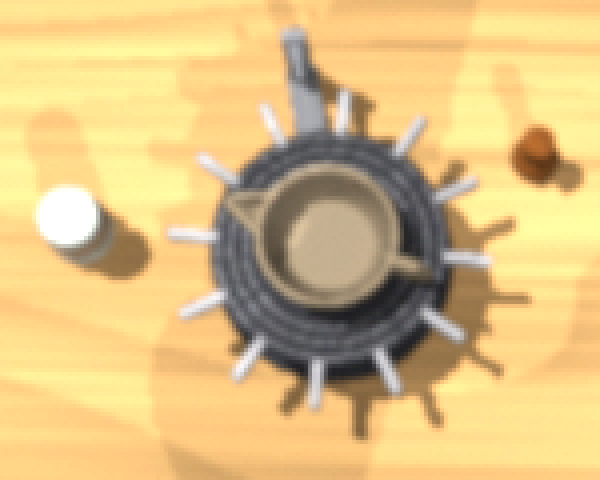

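View pics/b.png

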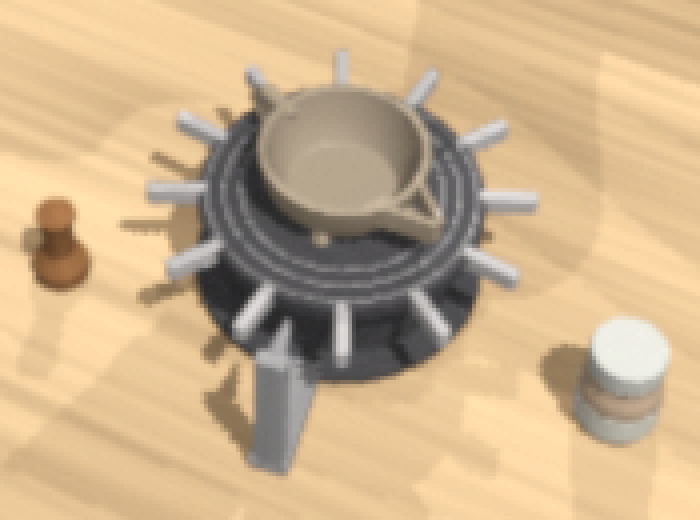

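Zoomed crops: seen from above, the spout at (235,200) lies in the gap between the lug tips at (170,234) and (200,157). The pointer is over the gap between (266,108) and (345,95). That makes two clicks to go. The scene view shows the same layout. Now the metric positions.

```bash
cat >h.py <<'E'
import numpy as np
from plant import *
from scipy.spatial.transform import Rotation as R
from scipy.optimize import least_squares
def ray(cam,uv):
    c=camera_params(cam);K=c["camera_matrix"];uv=np.atleast_2d(uv).astype(float)
    d=np.c_[(uv[:,0]-K[0,2])/K[0,0],-(uv[:,1]-K[1,2])/K[1,1],-np.ones(len(uv))]
    return c["eye"],R.from_quat(c["orientation"]).apply(d)
def onz(cam,uv,z):
    e,d=ray(cam,uv);return e+d*((z-e[2])/d[:,2])[:,None]
def fitc(p):
    f=least_squares(lambda q:np.hypot(p[:,0]-q[0],p[:,1]-q[1])-q[2],[*p[:,:2].mean(0),.115]);return f.x,f.fun
E
python3 - <<'E'
from h import *
top=np.array([(266,105),(345,92),(423,119),(478,181),(491,261),(463,339),(397,393),(316,407),(235,379),(180,314),(168,234),(198,155)])
s=np.array([(342,50),(433,72),(506,126),(538,202),(517,280),(445,338),(342,364),(238,333),(170,272),(148,190),(180,118),(250,70)])
P={}
for cam,px,z in(("top",top/4-.375+[200,175],.072),("scene",s/4-.375+[265,215],.070)):
    p=onz(cam,px,z);c,res=fitc(p);a=np.degrees(np.arctan2(p[:,1]-c[1],p[:,0]-c[0]))
    ph=(a%30);print(cam,c.round(4),(res*1000).round(1),a.round(1),ph.round(1));P[cam]=c
f=lambda x,y,c,o:np.array([[x/4-.375+o[0],y/4-.375+o[1]]])
for n,xy,z in(("spout",(226,194),.108),("post top",(294,32),.106),("jar top",(68,215),.065),("stamp",(538,138),.06)):
    p=onz("top",f(*xy,0,(200,175)),z)[0];d=p[:2]-P["top"][:2];print(n,p.round(3),np.hypot(*d).round(4),np.degrees(np.arctan2(d[1],d[0])).round(1))
for n,xy,z in(("spout",(440,240),.108),("post top",(275,352),.106),("jar",(630,348),.065),("stamp",(57,212),.06)):
    p=onz("scene",f(*xy,0,(265,215)),z)[0];d=p[:2]-P["scene"][:2];print(n,p.round(3),np.hypot(*d).round(4),np.degrees(np.arctan2(d[1],d[0])).round(1))
s=get_state();print(R.from_quat(s["eef_rot"]).as_matrix().round(3))
E
```

```text
top [0.5491 0.0973 0.1139] [-0.9 -0.7 -0.2  1.  -0.   0.3 -0.1 -0.6 -0.3  0.4  0.1  1.1] [  25.2   -4.   -34.2  -64.5  -94.1 -124.  -154.3  176.7  146.3  115.7
   86.4   55.8] [25.2 26.  25.8 25.5 25.9 26.  25.7 26.7 26.3 25.7 26.4 25.8]
scene [0.5527 0.0966 0.1149] [ 2.7  0.4 -0.5 -0.9 -0.8 -1.1  3.1  0.2 -0.7 -0.7 -0.9 -0.9] [-154.   176.7  146.1  115.5   85.4   55.6   25.8   -4.   -32.8  -64.1
  -94.2 -123.8] [26.  26.7 26.1 25.5 25.4 25.6 25.8 26.  27.2 25.9 25.8 26.2]
spout [0.578 0.167 0.108] 0.0758 67.7
post top [0.695 0.125 0.106] 0.1487 10.5
jar top [0.57  0.283 0.065] 0.1872 83.5
stamp [ 0.634 -0.049  0.06 ] 0.1695 -60.0
spout [0.584 0.17  0.108] 0.0799 66.6
post top [0.691 0.123 0.106] 0.1411 10.9
jar [0.572 0.282 0.065] 0.1861 84.0
stamp [ 0.635 -0.05   0.06 ] 0.1679 -60.5
[[ 0.422 -0.001  0.907]
 [-0.907  0.001  0.422]
 [-0.002 -1.    -0.   ]]
```

Both views agree:
- **Axis:** about (0.5505, 0.097), with a tip radius of 114–115 mm.
- **Angles:** the lugs sit at 25.9° mod 30. The pointer is at 10.9° and the spout is at about 70°, nominally 70.9°, so exactly 2 clicks.

I'll put the closed fingers behind the lug at −94°, in the gap at −79°, with the jaw axis radial.

Request:
carry_out([
  [0.019,0.034,0],
  [0.019,0.034,0],
  [0.019,0.034,0],
  [0.019,0.034,0],
  [0.019,0.034,0],
  [0.019,0.034,0],
  [0.019,0.034,0],
  [0.019,0.034,0],
], twist=[-2,-2,-2,-2,-2,-2,-2,0], grip=0, newtons=20)

```text
clock: 1.1
tool_pos: [0.4162, -0.2933, 0.2385]
eef_rot: [0.546, -0.45, 0.45, -0.545]
contact_force: [0.4, -0.1, 0.1]
opening: 0.115
```

Request:
carry_out([
  [0.02,0.035,0],
  [0.02,0.035,0],
  [0.02,0.035,0],
  [0.02,0.035,0],
  [0.02,0.035,0],
  [0.02,0.035,0],
  [0.02,0.035,0],
  [0.016,0.036,0],
], twist=[0,0,0,0,0,0,0,0])

```text
clock: 2.1
tool_pos: [0.5723, -0.0125, 0.2384]
eef_rot: [0.546, -0.45, 0.45, -0.545]
contact_force: [0.4, -0.8, 0.5]
opening: 0.0
```

Request:
carry_out([
  [0,0,-0.02],
  [0,0,-0.03],
  [0,0,-0.03],
  [0,0,-0.02],
  [0,0,0],
  [0,0,0],
], twist=[0,0,0,0,0,0])

```text
clock: 2.85
tool_pos: [0.5723, -0.0136, 0.1393]
eef_rot: [-0.545, 0.45, -0.45, 0.546]
contact_force: [-0.1, -0.0, 0.3]
opening: 0.001
```

```bash
python3 - <<'E'
from h import *; import cv2
a=snapshot("scene")[185:335,255:430,::-1]; b=snapshot("wrist")[:,:,::-1]
a=cv2.resize(a,(560,480),interpolation=3); b=cv2.resize(b,(240,180)); b=cv2.copyMakeBorder(b,0,300,0,0,0)
cv2.imwrite("pics/c.png",cv2.convertScaleAbs(np.hstack([a,b]),alpha=1.4))
s=get_state();print(R.from_quat(s["eef_rot"]).as_matrix()[:,0].round(3))
E
```

```text
[ 0.19  -0.982  0.   ]
```

View pics/c.png

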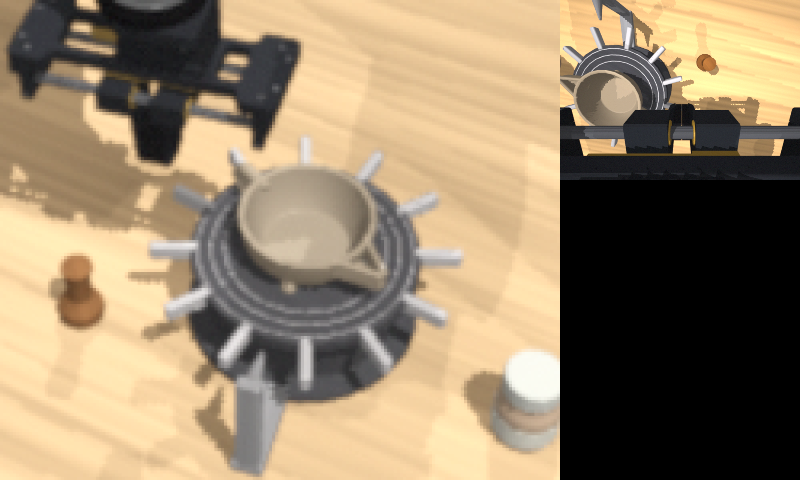

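The finger hangs above the −79° gap and everything below is unmoved. I want to check how far the bracket's lower end, at (262,148) in the crop, hangs below the body before it goes over the dish.

```bash
python3 - <<'E'
from h import *
for px in((262,148),(155,162)):
    e,d=ray("scene",[(px[0]/3.2-.34+255,px[1]/3.2-.34+185)])
    for y in(-.013,.06,.07,.08,.09): print(px,y,(e+d[0]*(y-e[1])/d[0][1]).round(3))
E
```

```text
(262, 148) -0.013 [ 0.406 -0.013 -0.012]
(262, 148) 0.06 [0.555 0.06  0.165]
(262, 148) 0.07 [0.575 0.07  0.19 ]
(262, 148) 0.08 [0.596 0.08  0.214]
(262, 148) 0.09 [0.616 0.09  0.238]
(155, 162) -0.013 [ 0.579 -0.013  0.137]
(155, 162) 0.06 [0.695 0.06  0.286]
(155, 162) 0.07 [0.711 0.07  0.307]
(155, 162) 0.08 [0.727 0.08  0.327]
(155, 162) 0.09 [0.743 0.09  0.348]
```

The bracket corner is at z ≈ 0.19–0.21, which fits the stated 64 mm behind the TCP. At TCP z = 0.066 it clears the dish in the worst case too, so I'm going down.

Request:
carry_out([
  [0,0,-0.015],
  [0,0,-0.015],
  [0,0,-0.015],
  [0,0,-0.01],
  [0,0,-0.006],
  [0,0,-0.006],
  [0,0,-0.006],
  [0,0,0],
], twist=[0,0,0,0,0,0,0,0])

```text
clock: 3.95
tool_pos: [0.5716, -0.0136, 0.0654]
eef_rot: [0.546, -0.45, 0.45, -0.545]
contact_force: [-0.1, 0.8, -0.7]
opening: 0.004
```

```bash
python3 - <<'E'
from h import *
c=np.array([.5505,.097]);p=get_state()["tool_pos"][:2]-c;print(np.hypot(*p),np.degrees(np.arctan2(p[1],p[0])),get_state()["contact_force"])
pt=lambda a:c+.113*np.array([np.cos(np.radians(a)),np.sin(np.radians(a))])
prev=pt(-79)
for a in [-84,-87,-90,-93,-96,-98,-100,-102,-104,-106,-110,-114,-118,-122,-126,-128,-130,-132,-134,-136,-139]:
    q=pt(a);print(a,q.round(4),((q-prev)*1000).round(1));prev=q
E
```

```text
0.11259536017509349 -79.1747948262837 [-0.1437052   0.80260006 -0.65580361]
-84 [ 0.5623 -0.0154] [-9.7 -1.5]
-87 [ 0.5564 -0.0158] [-5.9 -0.5]
-90 [ 0.5505 -0.016 ] [-5.9 -0.2]
-93 [ 0.5446 -0.0158] [-5.9  0.2]
-96 [ 0.5387 -0.0154] [-5.9  0.5]
-98 [ 0.5348 -0.0149] [-3.9  0.5]
-100 [ 0.5309 -0.0143] [-3.9  0.6]
-102 [ 0.527  -0.0135] [-3.9  0.8]
-104 [ 0.5232 -0.0126] [-3.8  0.9]
-106 [ 0.5194 -0.0116] [-3.8  1. ]
-110 [ 0.5119 -0.0092] [-7.5  2.4]
-114 [ 0.5045 -0.0062] [-7.3  3. ]
-118 [ 0.4974 -0.0028] [-7.1  3.5]
-122 [0.4906 0.0012] [-6.8  3.9]
-126 [0.4841 0.0056] [-6.5  4.4]
-128 [0.4809 0.008 ] [-3.2  2.4]
-130 [0.4779 0.0104] [-3.1  2.5]
-132 [0.4749 0.013 ] [-3.   2.6]
-134 [0.472  0.0157] [-2.9  2.7]
-136 [0.4692 0.0185] [-2.8  2.8]
-139 [0.4652 0.0229] [-4.   4.4]
```

Request:
carry_out([
  [-0.005,-0.001,0],
  [-0.005,-0.001,0],
  [-0.003,0,0],
  [-0.003,0,0],
  [-0.003,0,0],
  [-0.003,0,0],
  [-0.003,0,0],
  [0,0,0],
], twist=[-2,-2,-1,-1,-2,-2,-1,0])

```text
clock: 4.95
tool_pos: [0.5467, -0.0158, 0.0658]
eef_rot: [0.5, -0.5, 0.5, -0.5]
contact_force: [2.2, -2.4, 0.9]
opening: 0.008
```

Request:
carry_out([
  [-0.003,0,0],
  [-0.002,0,0],
  [-0.002,0,0],
  [-0.002,0.001,0],
  [0,0,0],
], twist=[-1,-1,-1,-1,0])

```text
clock: 5.58
tool_pos: [0.5376, -0.0149, 0.0658]
eef_rot: [0.482, -0.517, 0.518, -0.482]
contact_force: [3.6, -3.0, 1.7]
opening: 0.004
```

Request:
carry_out([
  [0,0.0,0],
  [-0.001,0,0],
  [-0.001,0,0],
  [-0.002,0,0],
  [-0.002,0,0],
  [0,0,0],
], twist=[-2,-2,-2,-1,-1,0])

```text
clock: 6.32
tool_pos: [0.5302, -0.0138, 0.0654]
eef_rot: [-0.446, 0.551, -0.549, 0.444]
contact_force: [-0.3, -0.5, 0.9]
opening: 0.006
```

Request:
carry_out([
  [-0.002,0,0],
  [-0.001,0.001,0],
  [0,0,0],
], twist=[-1,-1,0])

```text
clock: 6.7
tool_pos: [0.5281, -0.013, 0.0656]
eef_rot: [-0.436, 0.558, -0.557, 0.435]
contact_force: [-0.0, -0.3, 0.5]
opening: 0.004
```

The force fell to zero, which suggests the wheel snapped. I'll look to confirm.

```bash
python3 - <<'E'
from h import *; import cv2
a=snapshot("scene")[185:335,255:430,::-1]; b=snapshot("top")[175:295,200:350,::-1]
a=cv2.resize(a,(420,360),interpolation=3); b=cv2.resize(b,(380,304),interpolation=3); b=cv2.copyMakeBorder(b,0,56,0,0,0)
cv2.imwrite("pics/d.png",cv2.convertScaleAbs(np.hstack([a,b]),alpha=1.4))
c=np.array([.5505,.097]);p=get_state()["tool_pos"][:2]-c;print(np.hypot(*p),np.degrees(np.arctan2(p[1],p[0])),R.from_quat(get_state()["eef_rot"]).as_matrix()[:,0])
E
```

```text
0.11249132193992364 -101.41569529326033 [-2.42006101e-01 -9.70274723e-01  9.22848505e-05]
```

View pics/d.png

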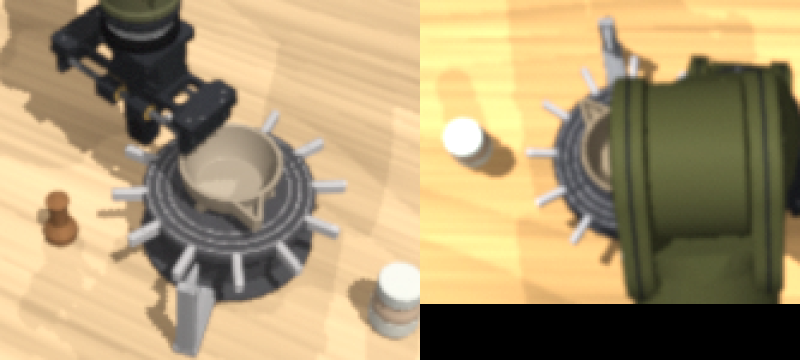

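One click is done: the spout now sits one gap short of the pointer, and the body clears the rim. Following the lug for the second click.

Request:
carry_out([
  [-0.004,0.001,0],
  [-0.004,0.001,0],
  [-0.004,0.001,0],
  [-0.004,0.001,0],
  [-0.004,0.001,0],
  [-0.003,0.001,0],
  [-0.003,0.002,0],
  [0,0,0],
], twist=[0,-3,-3,-3,-3,-3,-3,0])

```text
clock: 7.8
tool_pos: [0.5026, -0.0053, 0.0657]
eef_rot: [-0.343, 0.619, -0.619, 0.342]
contact_force: [0.1, -0.5, -0.1]
opening: 0.003
```

Request:
carry_out([
  [-0.003,0.001,0],
  [-0.002,0.001,0],
  [-0.002,0.001,0],
  [-0.002,0.001,0],
  [-0.002,0.001,0],
  [-0.002,0.002,0],
  [0,0,0],
], twist=[-2,-1,-1,-1,-1,-1,0])

```text
clock: 8.68
tool_pos: [0.4897, 0.0016, 0.0658]
eef_rot: [-0.304, 0.638, -0.638, 0.304]
contact_force: [2.8, -2.3, -0.4]
opening: 0.007
```

```bash
python3 - <<'E'
from h import *
c=np.array([.5505,.097]);s=get_state();p=s["tool_pos"][:2]-c;x=R.from_quat(s["eef_rot"]).as_matrix()[:,0];print(np.hypot(*p),np.degrees(np.arctan2(p[1],p[0])),np.degrees(np.arctan2(x[1],x[0])),s["contact_force"],s["tool_pos"])
E
```

```text
0.11314342721469317 -122.4935463823768 -129.02972877990985 [ 2.84091268 -2.27443355 -0.38804375] [0.48971883 0.00156895 0.06584722]
```

Request:
carry_out([
  [-0.002,0.001,0],
  [-0.002,0.001,0],
  [-0.002,0.002,0],
  [-0.002,0.001,0],
  [0,0,0],
], twist=[-1,-1,-1,-2,0])

```text
clock: 9.3
tool_pos: [0.482, 0.0066, 0.0658]
eef_rot: [0.276, -0.651, 0.651, -0.276]
contact_force: [4.9, -0.9, -1.3]
opening: 0.005
```

Request:
carry_out([
  [-0.001,0.001,0],
  [-0.001,0.001,0],
  [0,0,0],
], twist=[0,-1,0])

```text
clock: 9.68
tool_pos: [0.4795, 0.0085, 0.0658]
eef_rot: [-0.271, 0.653, -0.653, 0.27]
contact_force: [3.5, -1.6, 0.5]
opening: 0.003
```

Request:
carry_out([
  [-0.001,0.001,0],
  [-0.001,0.001,0],
  [0,0,0],
], twist=[-1,0,0])

```text
clock: 10.05
tool_pos: [0.4755, 0.011, 0.0654]
eef_rot: [-0.267, 0.656, -0.655, 0.264]
contact_force: [-0.2, 0.1, 0.2]
opening: 0.005
```

It snapped again. I'll ease forward to mid-gap, well short of the next lug, and lift straight up.

Request:
carry_out([
  [-0.002,0.002,0],
  [-0.003,0.002,0],
  [0,0,0],
  [0,0,0.02],
  [0,0,0.03],
  [0,0,0.04],
  [0,0,0.05],
  [0,0,0.03],
], twist=[0,0,0,0,0,0,0,0])

```text
clock: 11.05
tool_pos: [0.4732, 0.0143, 0.2379]
eef_rot: [0.264, -0.655, 0.656, -0.265]
contact_force: [-0.2, 0.9, 0.5]
opening: 0.005
```

Request:
carry_out([
  [-0.01,-0.04,0],
  [-0.01,-0.05,0],
  [-0.01,-0.05,0],
  [-0.01,-0.05,0],
  [-0.01,-0.05,0],
  [-0.01,-0.05,0],
  [-0.01,-0.04,0],
  [0,0,0],
], twist=[0,0,0,0,0,0,0,0])

```text
clock: 12.05
tool_pos: [0.4009, -0.3192, 0.2359]
eef_rot: [0.263, -0.656, 0.657, -0.262]
contact_force: [-0.3, 1.0, -0.0]
opening: 0.005
```

```bash
python3 - <<'E'
from h import *; import cv2
a=snapshot("scene")[185:335,255:430,::-1]; b=snapshot("top")[175:295,200:350,::-1]
a=cv2.resize(a,(420,360),interpolation=3); b=cv2.resize(b,(380,304),interpolation=3); b=cv2.copyMakeBorder(b,0,56,0,0,0)
cv2.imwrite("pics/e.png",cv2.convertScaleAbs(np.hstack([a,b]),alpha=1.4)); print(get_state()["clock"])
E
```

```text
12.15
```

View pics/e.png

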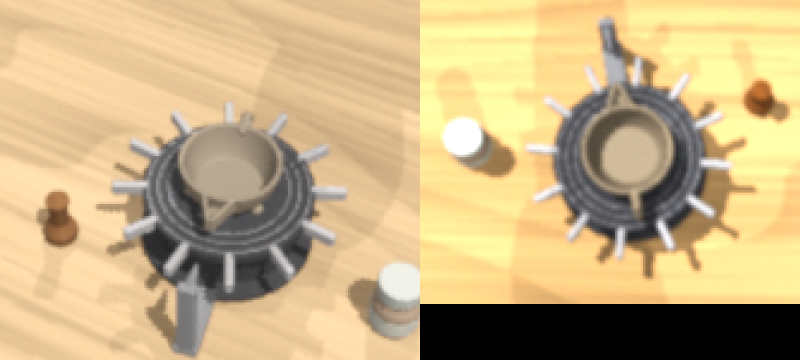

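Spout tip at (617,87) points at the pointer (615,70), and the jar and stamp stand where they were. I'll do a numeric check, then hand in.

```bash
python3 - <<'E'
from h import *; import cv2
p=onz("top",[((617-420)/2.533-.3+200,87/2.533-.3+175)],.108)[0];d=p[:2]-[.5495,.0972]
print("spout",np.hypot(*d),np.degrees(np.arctan2(d[1],d[0])))
for n,r in(("top",(215,245,205,235)),("top",(200,228,325,345)),("top",(175,270,120,185)),("top",(215,330,440,510)),("top",(295,345,140,180))):
    a=cv2.imread("pics/top0.png")[r[0]:r[1],r[2]:r[3]].astype(int);b=snapshot(n)[r[0]:r[1],r[2]:r[3],::-1].astype(int);print(r,(abs(a-b).max(2)>40).sum())
print(job.finish_job())
E
```

```text
spout 0.0704664836036963 10.508974758624761
(215, 245, 205, 235) 0
(200, 228, 325, 345) 0
(175, 270, 120, 185) 0
(215, 330, 440, 510) 5720
(295, 345, 140, 180) 0
the job is handed in; nothing more can be done
None
```

I pushed the wheel two clicks clockwise with the closed fingertip on one lug. It stopped in the click where the dish's spout faces the pointer, and I handed the job in at about 12.4 s.

- **Alignment:** the last top view puts the spout at 10.5°, against 10.5–10.9° for the pointer. I saw no sign of the wheel going past that click.
- **Forces:** the highest force reading after a move was about 5 N. It dropped to zero as the wheel snapped into each click.
- **Dish:** I never saw the gripper touch it. Its body passed over the rim by an estimated 5–18 mm.
- **Other things on the table:** jar, stamp, mug, jug and rib are unchanged between the first and last pictures. The same check failed for the bowl and brush (5720 changed pixels). The arm was probably in view there, but I did not look at that part of the picture. The fingertip was about 24 cm up when it passed near them.
- **Measurement differences:** the two cameras put the wheel's axis about 4 mm apart. In the last check the spout came out at 70 mm from the axis instead of 74 mm, because I read the pixel by hand.

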